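# Catch the tube-rack carrier on the sloping sample track

## Robot

A 7-joint arm with a two-finger parallel gripper is mounted at the origin on the work surface. World frame = base frame: x ahead of the robot, y to its left, z up, the work surface at z = 0. Lengths are in m, angles in rad, forces in N, time in s.
With the tool pointing down it reaches from about 0.4 to 0.85 m from the base axis. Payload 6.9 kg.
Tool frame: the origin (TCP) lies at the very end of the fingers, on their centre line; the grasp point (between the pads) lies 19 mm behind it; z points along the fingers, y is the line along which they close (so a half turn about z gives the same grasp; the last joint's range is limited). The gripper opens to 85 mm and grips with 20 to 120 N. Pads are 22 mm wide; open, the fingers measure 114 mm over their backs; the gripper's body (76 mm by 85 mm) begins 54 mm behind the grasp point. The pads swing forward as they close: fully open they stand 13 mm farther back than shut.
Start: joints at [1.438, 0.507, -0.238, 1.5, 0.126, 1.149, -0.155], TCP at [0.147, -0.607, 0.231] pointing down, gripper open.
Joint ranges: [-3.08, 3.08], [-0.24, 2.05], [-1.43, 1.35], [0, 2.5], [-1.52, 4.66], [0.17, 1.96], [-2.89, 2.89]. Speed limits (rad/s): [2.39, 2.39, 3.14, 3.14, 3.14, 3.14, 3.14].

## Interface

Orientations are given as [roll, pitch, yaw] about the fixed x, y, z axes, in that order (R = Rz(yaw) Ry(pitch) Rx(roll)).
In Python, from plant import readout, vision, arm gives the robot as it stands.
- The arm moves only by the tool servo_tool, never from a script. Its argument "motion" is a list of rows, each an object of numbers: "fingers": the finger opening in mm, from 0 to 85.4; "dx", "dy", "dz": the shift along the tool's x, y, z in mm; "turn": the turn about the tool's z in degrees. A call has 1 to 20 rows; each row shifts and turns the commanded pose from where the row before left it, along the tool's axes as they then stand; what a row does not reach is not made up. A row lasts 1/12 s, in which the tool goes at most 41.7 mm and 7.16 degrees, less where a joint would pass 70% of its speed; a pose out of reach is approached as far as the arm can. A call is refused whole if a number of a shift passes 41.7 or a number of a turn 7.16, either way. A call with a gripper value outside its range is refused whole. The fingers move at their own pace and stop on an object; "force" is the grip in N (left out, the last holds). Time passes only in rows, so rows that do not move let the fingers close. It gives the time, the measured TCP pose, the force, the opening and the grip force at its end, in the units of the state.
- readout.get_obs(): the state, without advancing time (a new reading comes with each control period).
- vision.camera(name): name is "side" or "top"; returns (picture, depth): 420x560x3 uint8, blue, green, red; 420x560 float32, m along the optical axis (not along the pixel's ray), 0 where there is no reading.
- vision.camera_info(name): a dict with "fov_y" (degrees; the focal length in pixels is half the picture's height over the tangent of half this angle, whatever the lens; pixels are square), "cx", "cy" (the principal point, pixels), "k1" (the pictures are not rectified: a ray, as slopes to the right and down, at radius r is drawn at 1 + k1 r^2 times it, then the intrinsics apply), "position" and "rotation" of the camera in the world. Camera axes: x right, y up, looking along -z (the intrinsics and any distortion apply to the point x, -y, -z); pixel columns grow to the right and rows downward; lengths in m; the calibration is good to about 2 mm. A picture is of the moment at which its call begins. camera_info takes no time and is no camera call.
- arm.job_done(): hands the job in; it is judged then, once.
Trained networks look in the newest picture that a camera, given by its name, has taken for a name from the list of things; names that differ only in an ending like _2 or _b are one class to them, and where a whole thing is asked for, a point or a joint stands for the part that bears it (a point fixed in the world has none). Each returns a list of dicts, best first, with "p" (0 to 1); they miss things now and then, are a little off and sometimes report something else, mostly with a low value. They report only what shows in the picture. A call takes as long as a camera call.
- vision.spot_in(camera, name): "centre" ([row, column] in pixels, amid what is visible of it).
- vision.silhouettes(camera, name): "pixels" (420x560 bool, what is visible of it) and "centre" ([row, column] in pixels, amid what is visible of it).
- vision.spot_point(camera, name): "centre" ([row, column] in pixels: a listed point, or the origin of a listed thing).
The state is a dict: "clock": time; "joint_pos": joint angles; "joint_velocities": joint speeds; "joint_torque": joint torques, N m; "ee_pos": TCP position; "ee_rot": TCP orientation; "ft_force": force on the tool from outside, world axes, zero at the start; "ft_torque": the same for the moment, N m; "grip_width": finger opening in m; "gripper_force": force on a finger pad.
Only numpy, scipy, OpenCV 4.12 (cv2) and the standard library are available. Lean on these libraries where they do the work, as an engineer would, in place of code of your own. Each camera call takes 0.05 s, during which the arm holds its last target. There are 200 camera calls.

## Task

Push the release lever over so that the wheeled tube-rack carrier rolls freely down the sloping track and through the wire guard tunnel, then catch it gently on the open stretch: closed fingertips giving way in front of its sprung bumper, which must never be driven in far, no squeezing, and before it runs into the stop at the end. Bring its bumper to a stop level with the black marks on the edges of the track and keep it there, resting against the fingers; the program finishes while holding it so. Leave the things standing around alone.

Things in the scene. Friction and masses are not known exactly. Their poses are not given: they have to be found in the camera images.
- rig: Sloping sample track, fixed: aluminium deck 84 mm wide, 790 mm long, on two legs. Origin on the table below the deck's centre line; +y points up the track, x across, z up. It falls 0.041 rad towards -y; the deck's top is 62 mm above the table at y = 0. Start bay at y = 220 to 330 mm, then the tunnel, then the open stretch (no side walls) to the rubber end stop at y = -386 mm.
- tunnel_exit (a point): Lower end of the wire guard tunnel (steel bars, gaps under 24 mm), on the deck's top, centre line, at rig y = -20 mm. The tunnel covers the track from y = 180 to -20 mm; 86 mm wide, its top 71 mm above the deck.
- mark (a point): Point on the deck's top, centre line, level with the two black marks on the deck's edges, at rig y = -270 mm. The bumper's front must rest level with it, to 25 mm either way.
- carrier (a joint): Travel down the track, m: 0 against the gate; front of the free bumper at rig y = 0.220 - travel; 0.24 tunnel exit, 0.49 marks, past 0.57 lost. Carrier 66 mm wide, 98 long, 56 high, about 0.8 kg (-15 to +25 percent), drag 1.1 N s/m: starts at 0.40 m/s2, tends to 0.29 m/s; held, it leans on the fingers with 0.3 N. Over 12 N of contact on it is a squeeze.
- buffer (a joint): How far the carrier's sprung front bumper is pushed in, m: 0 free, 0.022 at its stop. Spring 100 N/m, damping 3 N s/m; 3 mm at rest against the fingers. Pushed in over 15 mm counts as a knock (the open tubes spill): running into fingers at rest does that.
- bumper (a point): Centre of the front (downhill) face of the carrier's flat rubber bumper, 31 mm above the deck. The face is 42 mm wide, from 6 to 56 mm above the deck, square to the deck, looking down the track. 18 mm behind it, 25 to 33 mm either side of the centre line, stand the chassis' cheeks.
- lever (a joint): Release lever angle, rad: 0 closed, grows as its top is pushed to the rig's +x (away from the track), stop at 1.15. Lever, rod and gate arm are one piece turning about an axis along the track at rig x = 66 mm, 22 mm above the deck. The gate lets go at about 0.85. It stays where it is left; 2 N at the knob moves it.
- lever_tip (a point): Centre of the lever's black knob, 22 mm in diameter, on a 12 mm round bar, 78 mm from the turning axis, at rig y about -100 mm. Closed, the lever leans 0.40 rad towards the track: the knob is then 36 mm to +x of the centre line, 94 mm above the deck; it rises 6 mm when upright, so push with the fingertips at the knob, leaving room above it.
- tube_block: Bystander: white rack block 80 x 190 x 45 mm, loose on the table, origin at its underside's centre. Leave alone.
- tip_box: Bystander: pipette tip box 85 x 125 x 73 mm, loose, origin at its underside's centre. Leave alone.
- wipes: Bystander: white wipes canister, 90 mm in diameter, 170 mm high, loose, origin at its underside's centre. Leave alone.

How it is judged:
By the outcome, as a careful person would: the job done as asked, in the order asked, and still so for the second after the job is handed in, while the arm keeps its last pose, push and grip.
It also fails if it takes over 32 s, if anything falls off the work surface, if the arm or the gripper's body presses on something with over 40 N, if the wrist force passes 120 N, or if a joint passes its speed limit or range.

## Working session

There is one attempt and no reset: what is moved stays moved. The work goes in short steps, Python scripts to look and compute and a tool call to move; the robot and the scene stay as the last step left them, time stands still between calls to the robot, and variables do not carry over. Pictures are saved under pics/ and viewed, at most 10 in all, crops included, and the job is handed in when it is done.

Besides the shell and the picture viewer there is one more tool, called after "Call:" as name(argument=value, ...) on one line, values as JSON. servo_tool: Moves the arm, as the interface text tells. Its arguments: {"type":"object","properties":{"motion":{"type":"array"},"force":{"type":"number"}},"required":["motion"]}

```bash
ls; mkdir -p pics
cat > h.py <<'E'
import numpy as np, cv2
from plant import readout, vision, arm
def ray(cam,rc):
    I=vision.camera_info(cam); f=210/np.tan(np.radians(I["fov_y"])/2)
    u=np.array([(rc[1]-I["cx"])/f,(rc[0]-I["cy"])/f]); s=u.copy()
    for _ in range(30): s=u/(1+I["k1"]*(s@s))
    return np.array(I["position"]),np.array(I["rotation"])@np.array([s[0],-s[1],-1.])
def pt(cam,rc,d): p,r=ray(cam,rc); return p+r*d
def atz(cam,rc,z): p,r=ray(cam,rc); return p+r*(z-p[2])/r[2]
E
python3 - <<'E'
from h import *
print(readout.get_obs())
for c in("top","side"):
    im,d=vision.camera(c); cv2.imwrite(f"pics/{c}0.png",im); np.save(f"pics/{c}d.npy",d)
    I=vision.camera_info(c);print(c,I)
    for n in("rig","tunnel_exit","mark","bumper","lever_tip","tube_block","tip_box","wipes"):
        for o in vision.spot_point(c,n)[:2]:
            r,k=o["centre"]; dd=d[int(np.clip(r,0,419)),int(np.clip(k,0,559))]
            print(c,n,round(o["p"],2),np.round([r,k]),pt(c,(r,k),dd).round(3),dd)
E
```

```text
pics
{'clock': 0.0, 'joint_pos': array([ 1.43850664,  0.50833966, -0.23749223,  1.50115482,  0.12568026,
        1.14891596, -0.15478759]), 'joint_velocities': array([-0.0002831 , -0.00063714, -0.00046559, -0.00140736,  0.00107767,
        0.00014067, -0.00106239]), 'joint_torque': array([-1.51022223e-04, -6.20610738e+01, -2.18649656e+00, -2.49653006e+01,
        1.27210852e-02,  1.20599155e-02, -1.23330969e-05]), 'ee_pos': array([ 0.14701077, -0.60692802,  0.23041984]), 'ee_rot': array([-3.13976069e+00,  3.61796608e-05,  2.37785398e-01]), 'ft_force': array([-0.82957975, -0.05658337,  0.59155059]), 'ft_torque': array([-0.01038196, -0.06383135,  0.03464944]), 'gripper_force': 0.0, 'grip_width': 0.08535131336846141}
top {'fov_y': 57.26736829955304, 'cx': 286.77611744360433, 'cy': 207.59131791043222, 'k1': -0.03411557356344409, 'position': array([0.35157213, 0.06566979, 1.02293363]), 'rotation': array([ 0.21551306,  0.00174152, -1.6815803 ])}
top rig 0.88 [246. 308.] [1.978 1.692 2.649] 0.9604228
top rig 0.46 [239. 315.] [1.994 1.708 2.665] 0.96760625
top tunnel_exit 0.82 [242. 316.] [1
[... 544 characters left out ...]
78684034]), 'rotation': array([ 0.75851369, -0.01722025, -0.37705909])}
side rig 0.78 [264. 266.] [ 0.594 -0.193  1.112] 0.88827246
side rig 0.27 [263. 355.] [ 0.746 -0.041  1.265] 0.88567746
side tunnel_exit 0.85 [261. 267.] [ 0.6   -0.188  1.118] 0.8965353
side mark 0.89 [363. 301.] [ 0.597 -0.191  1.115] 0.74429476
side bumper 0.53 [179. 244.] [ 0.578 -0.209  1.097] 0.96544766
side lever_tip 0.95 [261. 295.] [ 0.597 -0.191  1.115] 0.7745281
side lever_tip 0.34 [361. 302.] [ 0.598 -0.19   1.116] 0.7455386
side tube_block 0.73 [212. 302.] [ 0.713 -0.075  1.231] 1.02159
side tip_box 0.72 [265. 353.] [ 0.749 -0.039  1.267] 0.8941223
side wipes 0.83 [215. 182.] [ 0.472 -0.316  0.99 ] 1.0088999
```

View images.

```bash
sed -i 's/^from plant/from scipy.spatial.transform import Rotation as Ro\nfrom plant/; s/np.array(I\["rotation"\])@/Ro.from_euler("xyz",I["rotation"]).as_matrix()@/' h.py
python3 - <<'E'
from h import *
P={"top":dict(te=(242,316),mk=(241,412),bu=(236,218),lt=(217,350),tb=(191,252),tip=(168,320),w=(318,223)),
"side":dict(te=(261,267),mk=(363,301),bu=(179,244),lt=(261,295),tb=(212,302),tip=(265,353),w=(215,182))}
for c in P:
    d=np.load(f"pics/{c}d.npy")
    for n,rc in P[c].items(): print(c,n,pt(c,rc,d[rc]).round(3))
E
```

```text
top te [ 0.457 -0.013  0.131]
top mk [ 0.441 -0.264  0.049]
top bu [0.503 0.22  0.088]
top lt [ 0.506 -0.1    0.135]
top tb [0.619 0.13  0.047]
top tip [ 0.654 -0.053  0.071]
top w [0.312 0.209 0.171]
side te [ 0.466 -0.023  0.061]
side mk [ 0.442 -0.266  0.051]
side bu [0.48  0.174 0.141]
side lt [ 0.49 -0.11  0.16]
side tb [0.611 0.101 0.046]
side tip [ 0.647 -0.101  0.055]
side w [0.317 0.204 0.043]
```

View pics/top0.png

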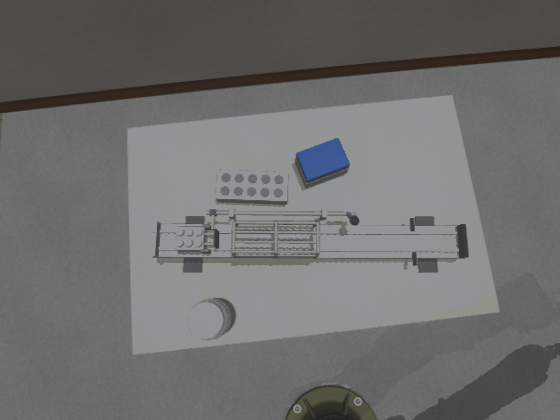

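View pics/side0.png

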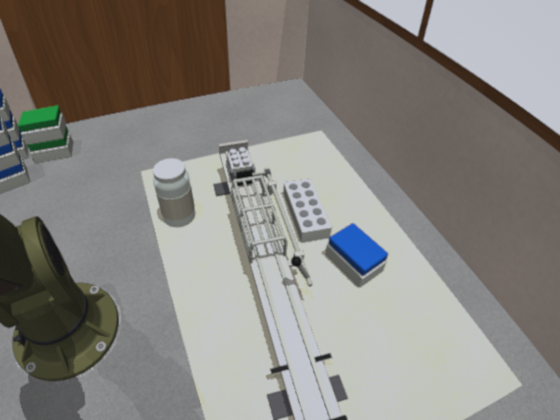

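```bash
cat >> h.py <<'E'
def cloud(cam,d,step=1):
    I=vision.camera_info(cam); f=210/np.tan(np.radians(I["fov_y"])/2)
    r,c=np.mgrid[0:420:step,0:560:step]; r=r.ravel();c=c.ravel(); D=d[r,c]; k=D>0; r,c,D=r[k],c[k],D[k]
    u=np.c_[(c-I["cx"])/f,(r-I["cy"])/f]; s=u.copy()
    for _ in range(20): s=u/(1+I["k1"]*(s**2).sum(1,keepdims=True))
    P=np.c_[s[:,0],-s[:,1],-np.ones(len(s))]*D[:,None]
    return P@Ro.from_euler("xyz",I["rotation"]).as_matrix().T+np.array(I["position"])
E
python3 - <<'E'
from h import *
C={c:cloud(c,np.load(f"pics/{c}d.npy")) for c in("top","side")}
o=np.array([.468,0.]);yaw=-.1
for it in range(5):
  for c in C:
    R=np.array([[np.cos(yaw),-np.sin(yaw)],[np.sin(yaw),np.cos(yaw)]])
    q=(C[c][:,:2]-o)@R; h=C[c][:,2]-.062-.041*q[:,1]
    k=(abs(h)<.006)&(abs(q[:,0])<.06)&(q[:,1]>-.37)&(q[:,1]<-.03)
    ys=[];xs=[];w=[]
    for y in np.arange(-.37,-.03,.01):
        m=k&(abs(q[:,1]-y)<.005)
        if m.sum()>20: a,b=np.percentile(q[m,0],[1,99]);ys.append(y);xs.append((a+b)/2);w.append(b-a)
    p=np.polyfit(ys,xs,1)
    print(c,o.round(4),round(yaw,4),"slope/off",p.round(4),"width",np.median(w).round(4),"h",np.median(h[k]).round(4),
      "endstop y",[ (q[(abs(q[:,0])<.03)&(h>.015)&(q[:,1]<-.3)&(q[:,1]>-.45),1]).max().round(4) if ((abs(q[:,0])<.03)&(h>.015)&(q[:,1]<-.3)&(q[:,1]>-.45)).any() else None])
    if it>2:
        m=(abs(q[:,0])<.02)&(h>.04)&(h<.062)&(q[:,1]>.1)&(q[:,1]<.36)
        print("  carrier front",np.percentile(q[m,1],[1,3,50,99]).round(3) if m.any() else None)
        m=(q[:,0]>.01)&(q[:,0]<.07)&(abs(q[:,1]+.1)<.03)&(h>.085)
        print("  knob",q[m].mean(0).round(4),h[m].max().round(4),m.sum())
    if c=="top":
        yaw-=p[0]; o=o+R@np.array([p[1],0])
  # along-track from mark & tunnel exit
o2=o
for c,rc,ye in(("top",(241,412),-.27),("side",(363,301),-.27),("top",(242,316),-.02),("side",(261,267),-.02)):
    P=atz(c,rc,.062+.041*ye); print(c,ye,((P[:2]-o)@R).round(4))
E
```

```text
top [0.468 0.   ] -0.1 slope/off [0.0204 0.0041] width 0.0818 h 0.0004 endstop y [np.float64(-0.3816)]
side [ 4.72e-01 -4.00e-04] -0.1204 slope/off [-0.0078 -0.0008] width 0.0819 h -0.0003 endstop y [np.float64(-0.3849)]
top [ 4.72e-01 -4.00e-04] -0.1204 slope/off [0.0007 0.0001] width 0.0818 h 0.0004 endstop y [np.float64(-0.3819)]
side [ 4.721e-01 -4.000e-04] -0.1212 slope/off [-0.0085 -0.0008] width 0.0819 h -0.0003 endstop y [np.float64(-0.3848)]
top [ 4.721e-01 -4.000e-04] -0.1212 slope/off [0.0001 0.    ] width 0.0818 h 0.0004 endstop y [np.float64(-0.3818)]
side [ 4.721e-01 -4.000e-04] -0.1213 slope/off [-0.0086 -0.0008] width 0.0819 h -0.0003 endstop y [np.float64(-0.3848)]
top [ 4.721e-01 -4.000e-04] -0.1213 slope/off [0. 0.] width 0.0818 h 0.0004 endstop y [np.float64(-0.3818)]
  carrier front [0.221 0.222 0.28  0.315]
  knob [ 0.0339 -0.0993] 0.1092 69
side [ 4.721e-01 -4.000e-04] -0.1213 slope/off [-0.0086 -0.0008] width 0.0819 h -0.0003 endstop y [np.float64(-0.3848)]
  carrier front [0.219 0.22  0.263 0.313]
  knob [ 0.0344 -0.1052] 0.1048 94
top [ 4.721e-01 -4.000e-04] -0.1213 slope/off [0. 0.] width 0.0818 h 0.0004 endstop y [np.float64(-0.3818)]
  carrier front [0.221 0.222 0.28  0.315]
  knob [ 0.0339 -0.0993] 0.1092 69
side [ 4.721e-01 -4.000e-04] -0.1213 slope/off [-0.0086 -0.0008] width 0.0819 h -0.0003 endstop y [np.float64(-0.3848)]
  carrier front [0.219 0.22  0.263 0.313]
  knob [ 0.0344 -0.1052] 0.1048 94
top -0.27 [ 0.0012 -0.2649]
side -0.27 [ 0.0019 -0.2672]
top -0.02 [-0.0048 -0.0194]
side -0.02 [-0.0039 -0.0235]
```

Call:
servo_tool(motion=[{"turn":-7,"fingers":0},{"turn":-7},{"turn":-7},{"turn":-7},{"turn":-7},{"turn":-7},{"turn":-7},{"turn":-7},{"turn":-7},{"turn":-6.6},{"dx":0}], force=20)

```text
invalid input
```

```bash
cat >> h.py <<'E'
O=np.array([.472,.001]);YAW=-.118
RR=np.array([[np.cos(YAW),-np.sin(YAW)],[np.sin(YAW),np.cos(YAW)]])
def torig(P): P=np.atleast_2d(P); q=(P[:,:2]-O)@RR; return np.c_[q,P[:,2]-.062-.041*q[:,1]]
def where():
    o=readout.get_obs(); t=torig(o["ee_pos"])[0]*1000
    print("t %.3f"%o["clock"],"rig mm (x,y,h)",t.round(1),"z",o["ee_pos"][2].round(4),"yaw err deg",np.degrees(o["ee_rot"][2]-YAW-np.pi/2).round(2),"rpy",o["ee_rot"].round(3),"F",np.round(RR.T@o["ft_force"][:2],2),o["ft_force"][2].round(2),"w",round(o["grip_width"],4)); return o
E
python3 -c "
from h import *
where()"
```

```text
t 0.900 rig mm (x,y,h) [-250.9 -642.4  195.6] z 0.2313 yaw err deg -69.61 rpy [3.142 0.    0.238] F [-0.25  0.59] 0.29 w 0.0852
```

Call:
servo_tool(motion=[{"fingers":0,"dx":0,"dy":0,"dz":0,"turn":-7},{"fingers":0,"dx":0,"dy":0,"dz":0,"turn":-7},{"fingers":0,"dx":0,"dy":0,"dz":0,"turn":-7},{"fingers":0,"dx":0,"dy":0,"dz":0,"turn":-7},{"fingers":0,"dx":0,"dy":0,"dz":0,"turn":-7},{"fingers":0,"dx":0,"dy":0,"dz":0,"turn":-7},{"fingers":0,"dx":0,"dy":0,"dz":0,"turn":-7},{"fingers":0,"dx":0,"dy":0,"dz":0,"turn":-7},{"fingers":0,"dx":0,"dy":0,"dz":0,"turn":-7},{"fingers":0,"dx":0,"dy":0,"dz":0,"turn":-6.6}], force=20)

```text
clock: 1.73
ee_pos: [0.1471, -0.6075, 0.2313]
ee_rot: [-3.142, 0.0, 1.458]
ft_force: [0.3, 0.4, -0.1]
grip_width: -0.0
gripper_force: 0.0
```

```bash
python3 -c "
from h import *
where()"
```

```text
t 1.733 rig mm (x,y,h) [-251.  -642.5  195.6] z 0.2313 yaw err deg 0.33 rpy [-3.142  0.     1.458] F [0.21 0.39] -0.13 w -0.0
```

Call:
servo_tool(motion=[{"fingers":0,"dx":20,"dy":9,"dz":0,"turn":0},{"fingers":0,"dx":36,"dy":16,"dz":0,"turn":0},{"fingers":0,"dx":36,"dy":16,"dz":0,"turn":0},{"fingers":0,"dx":36,"dy":16,"dz":0,"turn":0},{"fingers":0,"dx":36,"dy":16,"dz":0,"turn":0},{"fingers":0,"dx":36,"dy":16,"dz":0,"turn":0},{"fingers":0,"dx":36,"dy":16,"dz":0,"turn":0},{"fingers":0,"dx":36,"dy":16,"dz":0,"turn":0},{"fingers":0,"dx":36,"dy":16,"dz":0,"turn":0},{"fingers":0,"dx":36,"dy":16,"dz":0,"turn":0},{"fingers":0,"dx":36,"dy":16,"dz":0,"turn":0},{"fingers":0,"dx":36,"dy":16,"dz":0,"turn":0},{"fingers":0,"dx":36,"dy":16,"dz":0,"turn":0},{"fingers":0,"dx":36,"dy":16,"dz":0,"turn":0},{"fingers":0,"dx":36,"dy":16,"dz":0,"turn":0},{"fingers":0,"dx":18,"dy":8,"dz":0,"turn":0},{"fingers":0,"dx":0,"dy":0,"dz":0,"turn":0}])

```text
clock: 3.15
ee_pos: [0.4529, -0.0926, 0.232]
ee_rot: [3.139, -0.002, 1.46]
ft_force: [0.9, -1.0, 1.2]
grip_width: -0.0
gripper_force: 0.0
```

```bash
python3 -c "
from h import *
print(where()['joint_pos'].round(2))"
```

```text
t 3.150 rig mm (x,y,h) [ -8.  -95.2 173.9] z 0.232 yaw err deg 0.4 rpy [ 3.139e+00 -2.000e-03  1.460e+00] F [ 0.97 -0.91] 1.17 w -0.0
[ 0.72  0.31 -0.76  1.9   0.25  1.02 -0.25]
```

Call:
servo_tool(motion=[{"fingers":0,"dx":-5,"dy":-2,"dz":25,"turn":0},{"fingers":0,"dx":0,"dy":0,"dz":32,"turn":0},{"fingers":0,"dx":0,"dy":0,"dz":22,"turn":0},{"fingers":0,"dx":0,"dy":0,"dz":10,"turn":0},{"fingers":0,"dx":0,"dy":0,"dz":0,"turn":0},{"fingers":0,"dx":0,"dy":0,"dz":0,"turn":0}])

```text
clock: 3.65
ee_pos: [0.448, -0.1026, 0.1427]
ee_rot: [-3.141, -0.0, 1.452]
ft_force: [0.2, -1.3, -0.0]
grip_width: -0.0001
gripper_force: 0.0
```

```bash
cat >> h.py <<'E'
def front(cam="top",save=None):
    t=readout.get_obs()["clock"]; im,d=vision.camera(cam)
    if save: cv2.imwrite(save,im)
    q=torig(cloud(cam,d)); k=(abs(q[:,0])<.02)&(q[:,2]>.044)&(q[:,2]<.060)&(q[:,1]>-.35)&(q[:,1]<.36)
    h,e=np.histogram(q[k,1],np.arange(-.35,.36,.01)); print(cam,"t %.3f"%t,[(round(a,2),int(n)) for a,n in zip(e,h) if n>3])
    return t,q[k]
E
python3 - <<'E'
from h import *
where(); 
for c in("top","side"):
    t,q=front(c,f"pics/{c}1.png"); print(np.sort(q[q[:,1]>.1,1])[:12].round(3))
    im,d=vision.camera(c); P=torig(cloud(c,d)); k=(P[:,0]>.02)&(P[:,0]<.06)&(abs(P[:,1]+.1)<.02)&(P[:,2]>.08)&(P[:,2]<.11);print("knob",P[k].mean(0).round(3),k.sum())
a=np.hstack([cv2.imread("pics/top1.png")[130:330,130:480],cv2.imread("pics/side1.png")[120:320,150:400]]);cv2.imwrite("pics/c1.png",a)
E
```

```text
t 3.650 rig mm (x,y,h) [ -11.6 -105.7   85. ] z 0.1427 yaw err deg -0.03 rpy [-3.141 -0.     1.452] F [ 0.38 -1.27] -0.03 w -0.0001
top t 3.650 [(np.float64(0.21), 11), (np.float64(0.22), 40), (np.float64(0.25), 46), (np.float64(0.26), 58), (np.float64(0.27), 37), (np.float64(0.28), 57), (np.float64(0.29), 43), (np.float64(0.3), 59), (np.float64(0.31), 18)]
[0.219 0.219 0.22  0.22  0.22  0.22  0.22  0.22  0.22  0.22  0.22  0.22 ]
knob [ 0.037 -0.095  0.1  ] 20
side t 3.750 [(np.float64(0.21), 32), (np.float64(0.22), 33), (np.float64(0.25), 51), (np.float64(0.26), 30), (np.float64(0.27), 25), (np.float64(0.28), 29), (np.float64(0.29), 21), (np.float64(0.3), 30), (np.float64(0.31), 8)]
[0.217 0.217 0.217 0.217 0.217 0.217 0.217 0.218 0.218 0.218 0.219 0.219]
knob [ 0.035 -0.107  0.098] 100
```

View pics/c1.png

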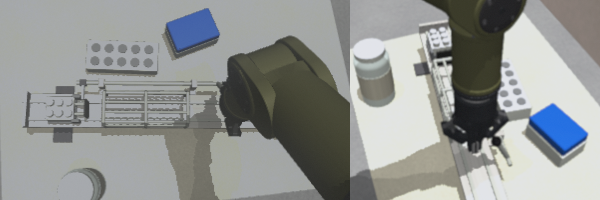

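Call:
servo_tool(motion=[{"fingers":0,"dx":4,"dy":6,"dz":0,"turn":0},{"fingers":0,"dx":0,"dy":10,"dz":0,"turn":0},{"fingers":0,"dx":0,"dy":10,"dz":0,"turn":0},{"fingers":0,"dx":0,"dy":10,"dz":0,"turn":0},{"fingers":0,"dx":0,"dy":10,"dz":0,"turn":0},{"fingers":0,"dx":0,"dy":10,"dz":0,"turn":0},{"fingers":0,"dx":0,"dy":6,"dz":0,"turn":0},{"fingers":0,"dx":0,"dy":0,"dz":0,"turn":0},{"fingers":0,"dx":0,"dy":0,"dz":0,"turn":0}])

```text
clock: 4.6
ee_pos: [0.5105, -0.1055, 0.142]
ee_rot: [3.141, -0.001, 1.453]
ft_force: [0.5, 1.2, -0.9]
grip_width: -0.0001
gripper_force: 0.0
```

Run:
```python
from h import *
where()
for c in("side","top"):
    im,d=vision.camera(c); cv2.imwrite(f"pics/{c}2.png",im)
    for o in vision.spot_point(c,"lever_tip")[:2]:
        print(c,o["p"],torig(atz(c,o["centre"],.058+.1)).round(4),o["centre"])
front("top")
```

```text
t 4.600 rig mm (x,y,h) [  50.8 -101.3   84.2] z 0.142 yaw err deg -0.0 rpy [ 3.141e+00 -1.000e-03  1.453e+00] F [0.35 1.26] -0.86 w -0.0001
side 0.8 [[ 0.0793 -0.1087  0.1005]] [256.8, 318.0]
side 0.28 [[-0.0163 -0.3032  0.1084]] [359.8, 301.9]
top 0.66 [[ 0.0752 -0.0979  0.1   ]] [202.5, 352.1]
top 0.36 [[ 0.1604 -0.0311  0.0973]] [167.1, 322.7]
top t 4.800 [(np.float64(0.21), 10), (np.float64(0.22), 41), (np.float64(0.25), 42), (np.float64(0.26), 61), (np.float64(0.27), 41), (np.float64(0.28), 57), (np.float64(0.29), 43), (np.float64(0.3), 57), (np.float64(0.31), 17)]
```

Call:
servo_tool(motion=[{"fingers":0,"dx":0,"dy":9,"dz":0,"turn":0},{"fingers":0,"dx":0,"dy":12,"dz":0,"turn":0},{"fingers":0,"dx":0,"dy":9,"dz":0,"turn":0},{"fingers":0,"dx":0,"dy":4,"dz":0,"turn":0},{"fingers":0,"dx":0,"dy":0,"dz":0,"turn":0},{"fingers":0,"dx":0,"dy":-30,"dz":0,"turn":0},{"fingers":0,"dx":0,"dy":-36,"dz":12,"turn":0},{"fingers":0,"dx":2,"dy":-18,"dz":32,"turn":0},{"fingers":0,"dx":2,"dy":0,"dz":12,"turn":0}])

```text
clock: 5.6
ee_pos: [0.4552, -0.096, 0.0845]
ee_rot: [-3.137, 0.001, 1.452]
ft_force: [-0.9, -0.3, -0.4]
grip_width: -0.0001
gripper_force: 0.0
```

Run:
```python
from h import *
where(); t,q=front("top","pics/t3.png"); print(np.sort(q[:,1])[:15].round(3))
```

```text
t 5.600 rig mm (x,y,h) [ -5.3 -98.3  26.5] z 0.0845 yaw err deg -0.03 rpy [-3.137e+00  1.000e-03  1.452e+00] F [-0.9 -0.4] -0.38 w -0.0001
top t 5.600 [(np.float64(0.16), 35), (np.float64(0.19), 30), (np.float64(0.2), 61), (np.float64(0.21), 38), (np.float64(0.22), 62), (np.float64(0.23), 39), (np.float64(0.24), 57), (np.float64(0.25), 32)]
[0.16  0.16  0.16  0.161 0.161 0.161 0.161 0.161 0.161 0.161 0.161 0.161
 0.162 0.162 0.162]
```

Call:
servo_tool(motion=[{"fingers":0,"dx":0,"dy":4,"dz":0,"turn":0},{"fingers":0,"dx":0,"dy":0,"dz":0,"turn":0},{"fingers":0,"dx":0,"dy":0,"dz":0,"turn":0}])

```text
clock: 5.9
ee_pos: [0.4668, -0.0963, 0.0873]
ee_rot: [3.139, -0.0, 1.452]
ft_force: [-0.5, 0.1, -0.2]
grip_width: -0.0003
gripper_force: 0.0
```

Run:
```python
from h import *
from scipy.optimize import brentq
where(); t,q=front("top"); y=np.sort(q[:,1]); print(y[:15].round(3))
for m in(.68,.8,.9,1.0):
    tau=m/1.1; a=.40;V=a*tau
    X=lambda s:V*(s-tau*(1-np.exp(-s/tau)))
    t0=5.6-brentq(lambda s:X(s)-.06,0,3)
    print(m,"t0",round(t0,3),"pred front now",round(.22-X(t-t0),3),"v",round(V*(1-np.exp(-(t-t0)/tau)),3),[ (round(tt,2),round(.22-X(tt-t0),3),round(V*(1-np.exp(-(tt-t0)/tau)),3)) for tt in t+.05+np.arange(0,16,2)/12])
```

```text
t 5.900 rig mm (x,y,h) [  6.3 -97.2  29.3] z 0.0873 yaw err deg -0.03 rpy [ 3.139 -0.     1.452] F [-0.47  0.04] -0.18 w -0.0003
top t 5.900 [(np.float64(0.1), 36), (np.float64(0.13), 11), (np.float64(0.14), 41), (np.float64(0.15), 24), (np.float64(0.16), 43), (np.float64(0.17), 19), (np.float64(0.18), 37), (np.float64(0.19), 51)]
[0.104 0.104 0.104 0.104 0.104 0.104 0.104 0.104 0.104 0.104 0.104 0.106
 0.106 0.106 0.106]
0.68 t0 4.958 pred front now 0.107 v 0.193 [(np.float64(5.95), np.float64(0.097), np.float64(0.198)), (np.float64(6.12), np.float64(0.063), np.float64(0.209)), (np.float64(6.28), np.float64(0.027), np.float64(0.218)), (np.float64(6.45), np.float64(-0.01), np.float64(0.225)), (np.float64(6.62), np.float64(-0.048), np.float64(0.23)), (np.float64(6.78), np.float64(-0.086), np.float64(0.234)), (np.float64(6.95), np.float64(-0.126), np.float64(0.237)), (np.float64(7.12), np.float64(-0.166), np.float64(0.24))]
0.8 t0 4.974 pred front now 0.103 v 0.209 [(np.float64(5.95), np.float64(0.092), np.float64(0.215)), (np.float64(6.12), np.float64(0.055), np.float64(0.23)), (np.fl
[... 662 characters left out ...]
float64(0.283)), (np.float64(6.78), np.float64(-0.131), np.float64(0.291)), (np.float64(6.95), np.float64(-0.18), np.float64(0.298)), (np.float64(7.12), np.float64(-0.23), np.float64(0.303))]
1.0 t0 4.991 pred front now 0.098 v 0.23 [(np.float64(5.95), np.float64(0.087), np.float64(0.237)), (np.float64(6.12), np.float64(0.045), np.float64(0.258)), (np.float64(6.28), np.float64(0.001), np.float64(0.276)), (np.float64(6.45), np.float64(-0.046), np.float64(0.291)), (np.float64(6.62), np.float64(-0.096), np.float64(0.303)), (np.float64(6.78), np.float64(-0.147), np.float64(0.313)), (np.float64(6.95), np.float64(-0.2), np.float64(0.321)), (np.float64(7.12), np.float64(-0.254), np.float64(0.329))]
```

Call:
servo_tool(motion=[{"fingers":0,"dx":0,"dy":-5,"dz":0,"turn":0},{"fingers":0,"dx":0,"dy":0,"dz":0,"turn":0},{"fingers":0,"dx":0,"dy":0,"dz":0,"turn":0}])

```text
clock: 6.2
ee_pos: [0.4596, -0.0958, 0.0866]
ee_rot: [3.141, 0.0, 1.452]
ft_force: [-0.1, 0.7, 0.0]
grip_width: -0.0003
gripper_force: 0.0
```

```bash
cat > sim.py <<'E'
import numpy as np
def sim(F,t1,y0,v0,m,yf0,lag=.04,a=.40,T=3.0):
    """F: dx rows (mm, negative=downhill) from t1; carrier front y0,v0 at t1; finger face yf0. buffer b, k=100,c=3"""
    tk=t1+np.arange(len(F)+1)/12; yk=yf0+np.r_[0,np.cumsum(F)]/1000
    dt=5e-4;y=y0;v=v0;b=0;out=[];bm=0;tc=None;t=t1;yf_=yf0
    while t<t1+T:
        yt=np.interp(t-lag,tk,yk); yf_n=yf_+(yt-yf_)*dt/.03; vf=(yf_n-yf_)/dt;yf_=yf_n
        bn=max(0,yf_-y) if True else 0   # y = free front
        f=max(0,100*bn+3*(vf-v)) if bn>0 else 0
        if bn>0 and tc is None: tc=(round(t,2),round(y,3),round(v,3),round(vf,3))
        acc=-a*.8/m*m/ .8 -1.1*v/m+f/m
        v+=acc*dt;y+=v*dt;t+=dt;bm=max(bm,bn)
    return tc,"bmax mm",round(bm*1000,1),"end front",round(y+bn,3),"b",round(bn*1000,1)
E
python3 - <<'E'
from h import *
from sim import sim
from scipy.optimize import brentq
o=where(); t,q=front("top"); y=np.sort(q[:,1]); print(y[:15].round(3)); yb=np.median(y[:20])
yf=torig(o["ee_pos"])[0][1]+.011
F=[0,0,-8,-16]+[-18]*4+[-17,-15,-13,-11,-9,-7,-4,-2]
print(sum(F))
for m in(.7,.8,.9):
    tau=m/1.1;V=.4*tau;X=lambda s:V*(s-tau*(1-np.exp(-s/tau))); s=brentq(lambda s:X(s)-(.22-yb),0,4)+.05
    print(m,"t0",t+.05-s,.22-X(s),-V*(1-np.exp(-s/tau)))
    print(sim(F,t+.05,.22-X(s),-V*(1-np.exp(-s/tau)),m,yf))
E
```

```text
t 6.200 rig mm (x,y,h) [ -0.9 -97.6  28.6] z 0.0866 yaw err deg -0.02 rpy [3.141 0.    1.452] F [-0.18  0.69] 0.01 w -0.0003
top t 6.200 [(np.float64(0.03), 11), (np.float64(0.04), 24), (np.float64(0.07), 20), (np.float64(0.08), 17), (np.float64(0.09), 31), (np.float64(0.1), 41), (np.float64(0.11), 23), (np.float64(0.12), 42), (np.float64(0.13), 11)]
[0.038 0.038 0.038 0.038 0.038 0.038 0.038 0.038 0.038 0.038 0.038 0.04
 0.04  0.04  0.04 ]
-174
0.7 t0 4.935339774245765 0.026818589338823834 -0.22229330211984574
((7.39, np.float64(-0.246), np.float64(-0.249), np.float64(-0.099)), 'bmax mm', np.float64(12.4), 'end front', np.float64(-0.261), 'b', np.float64(2.9))
0.8 t0 4.983116840711396 0.025960399211220925 -0.2399488126308701
((7.19, np.float64(-0.22), np.float64(-0.277), np.float64(-0.159)), 'bmax mm', np.float64(11.0), 'end front', np.float64(-0.261), 'b', np.float64(3.2))
0.9 t0 5.01832957398382 0.025249483993985022 -0.2546397619546758
((7.01, np.float64(-0.187), np.float64(-0.299), np.float64(-0.206)), 'bmax mm', np.float64(9.8), 'end front', np.float64(-0.261), 'b', np.float64(3.5))
```

Run:
```python
from sim import sim
for n in(2,3,4,5):
  for pk in(15,17,19):
    F=[0]*n+[-6,-13]; 
    tail=[-15,-13,-11,-9,-7,-5,-3,-1]; tail=[max(x,-pk) for x in tail]
    rem=183+sum(F)+sum(tail); k=int(rem//pk); F=F+[-pk]*k+[-(rem-k*pk)]+tail
    if n<6: F=F[:n+2+k]+sorted(F[n+2+k:])
    print(n,pk,len(F),sum(F),F)
    for m,y,v in((.7,.0268,-.222),(.8,.026,-.24),(.9,.0252,-.255)):
      for lag in(.03,.1): print("   ",m,lag,*[str(x) for x in sim(F,6.25,y,v,m,-.0866,lag)])
```

```text
2 15 19 -183 [0, 0, -6, -13, -15, -15, -15, -15, -15, -15, -15, -13, -11, -10, -9, -7, -5, -3, -1]
    0.7 0.03 (7.28, -0.219, -0.248, np.float64(-0.156)) bmax mm 8.1 end front -0.27 b 2.8
    0.7 0.1 (7.11, -0.178, -0.246, np.float64(-0.18)) bmax mm 5.1 end front -0.27 b 2.8
    0.8 0.03 (7.02, -0.173, -0.273, np.float64(-0.18)) bmax mm 7.0 end front -0.27 b 3.2
    0.8 0.1 (6.88, -0.135, -0.269, np.float64(-0.18)) bmax mm 6.7 end front -0.27 b 3.3
    0.9 0.03 (6.87, -0.147, -0.293, np.float64(-0.18)) bmax mm 9.2 end front -0.27 b 3.6
    0.9 0.1 (6.76, -0.114, -0.288, np.float64(-0.178)) bmax mm 8.8 end front -0.27 b 3.7
2 17 18 -183 [0, 0, -6, -13, -17, -17, -17, -17, -17, -15, -15, -13, -11, -9, -7, -5, -3, -1]
    0.7 0.03 (7.37, -0.242, -0.249, np.float64(-0.126)) bmax mm 10.2 end front -0.27 b 2.8
    0.7 0.1 (7.26, -0.215, -0.248, np.float64(-0.18)) bmax mm 6.8 end front -0.27 b 2.8
    0.8 0.03 (7.12, -0.202, -0.276, np.float64(-0.181)) bmax mm 8.0 end front -0.27 b 3.1
    0.8 0.1 (6.94, -0.152, -0.271, np.float64(-0.204)) bmax mm 5.8 end front -0.27 b 3.2
    0.9 0.03 (6.
[... 5789 characters left out ...]
6.66, -0.087, -0.284, np.float64(0.0)) bmax mm 21.7 end front -0.27 b 7.8
5 19 21 -183 [0, 0, 0, 0, 0, -6, -13, -19, -19, -19, -19, -19, -15, -13, -11, -9, -7, -5, -5, -3, -1]
    0.7 0.03 (6.75, -0.089, -0.24, np.float64(-0.059)) bmax mm 10.9 end front -0.27 b 2.7
    0.7 0.1 (6.74, -0.087, -0.239, np.float64(0.0)) bmax mm 14.6 end front -0.27 b 2.0
    0.8 0.03 (6.7, -0.087, -0.263, np.float64(0.0)) bmax mm 15.5 end front -0.27 b 3.7
    0.8 0.1 (6.7, -0.087, -0.263, np.float64(0.0)) bmax mm 17.6 end front -0.27 b 2.4
    0.9 0.03 (6.66, -0.087, -0.284, np.float64(0.0)) bmax mm 19.1 end front -0.27 b 1.2
    0.9 0.1 (6.66, -0.087, -0.284, np.float64(0.0)) bmax mm 21.7 end front -0.27 b 7.8
```

Call:
servo_tool(motion=[{"fingers":0,"dx":0,"dy":0,"dz":0,"turn":0},{"fingers":0,"dx":0,"dy":0,"dz":0,"turn":0},{"fingers":0,"dx":-6,"dy":0,"dz":0.2,"turn":0},{"fingers":0,"dx":-13,"dy":0,"dz":0.5,"turn":0},{"fingers":0,"dx":-15,"dy":0,"dz":0.6,"turn":0},{"fingers":0,"dx":-15,"dy":0,"dz":0.6,"turn":0}])

```text
clock: 6.75
ee_pos: [0.4539, -0.1452, 0.0843]
ee_rot: [-3.142, 0.0, 1.453]
ft_force: [-0.2, -1.6, -0.5]
grip_width: -0.0001
gripper_force: 0.0
```

Run:
```python
from h import *
where(); t,q=front("top","pics/t4.png"); y=np.sort(q[:,1]); print(y[:15].round(3))
```

```text
t 6.750 rig mm (x,y,h) [  -0.8 -147.3   28.4] z 0.0843 yaw err deg 0.02 rpy [-3.142  0.     1.453] F [-0.04 -1.57] -0.46 w -0.0001
top t 6.750 [(np.float64(-0.1), 50), (np.float64(-0.07), 30), (np.float64(-0.06), 63), (np.float64(-0.05), 43), (np.float64(-0.04), 59), (np.float64(-0.03), 24), (np.float64(-0.02), 20), (np.float64(-0.01), 21)]
[-0.143 -0.141 -0.14  -0.138 -0.137 -0.101 -0.1   -0.099 -0.099 -0.098
 -0.098 -0.098 -0.098 -0.098 -0.098]
```

Run:
```python
from sim import sim
for F in([-14,-16,-16,-16,-14,-13,-11,-10,-8,-6,-5,-3,-2],[-16,-18,-17,-16,-14,-12,-11,-9,-8,-6,-4,-2,-1],[-12,-16,-16,-16,-15,-13,-12,-10,-8,-6,-5,-3,-2]):
  print(sum(F))
  for m,y,v in((.75,-.112,-.255),(.8,-.1135,-.267),(.85,-.114,-.275)):
    for lag in(.0,.06): print("   ",m,lag,*[str(x) for x in sim(F,6.8,y,v,m,-.136,lag)])
```

```text
-134
    0.75 0.0 (7.05, -0.176, -0.26, np.float64(-0.192)) bmax mm 5.7 end front -0.27 b 3.0
    0.75 0.06 (6.91, -0.141, -0.258, np.float64(-0.138)) bmax mm 5.6 end front -0.27 b 3.0
    0.8 0.0 (6.99, -0.165, -0.273, np.float64(-0.191)) bmax mm 6.0 end front -0.27 b 3.2
    0.8 0.06 (6.89, -0.138, -0.27, np.float64(-0.11)) bmax mm 7.4 end front -0.27 b 3.2
    0.85 0.0 (6.97, -0.161, -0.282, np.float64(-0.19)) bmax mm 7.0 end front -0.27 b 3.4
    0.85 0.06 (6.88, -0.137, -0.279, np.float64(-0.094)) bmax mm 8.6 end front -0.27 b 3.4
-134
    0.75 0.0 (7.12, -0.195, -0.262, np.float64(-0.193)) bmax mm 7.2 end front -0.27 b 3.0
    0.75 0.06 (6.92, -0.142, -0.258, np.float64(-0.165)) bmax mm 4.9 end front -0.27 b 3.0
    0.8 0.0 (7.05, -0.18, -0.274, np.float64(-0.205)) bmax mm 6.9 end front -0.27 b 3.2
    0.8 0.06 (6.89, -0.139, -0.27, np.float64(-0.131)) bmax mm 5.8 end front -0.27 b 3.2
    0.85 0.0 (7.01, -0.173, -0.283, np.float64(-0.206)) bmax mm 7.4 end front -0.27 b 3.4
    0.85 0.06 (6.89, -0.138, -0.279, np.float64(-0.111)) bmax mm 7.0 end front -0.27 b 3.4
-134
    0.75 0.0 (7.02, -0.168, -0.26, np.float64(-0.191)) bmax mm 5.0 end front -0.27 b 3.0
    0.75 0.06 (6.91, -0.139, -0.258, np.float64(-0.114)) bmax mm 6.5 end front -0.27 b 3.0
    0.8 0.0 (6.97, -0.159, -0.272, np.float64(-0.189)) bmax mm 6.0 end front -0.27 b 3.2
    0.8 0.06 (6.89, -0.138, -0.27, np.float64(-0.091)) bmax mm 8.4 end front -0.27 b 3.2
    0.85 0.0 (6.95, -0.155, -0.281, np.float64(-0.185)) bmax mm 7.0 end front -0.27 b 3.4
    0.85 0.06 (6.88, -0.137, -0.278, np.float64(-0.079)) bmax mm 9.7 end front -0.27 b 3.4
```

Call:
servo_tool(motion=[{"fingers":0,"dx":-15,"dy":0,"dz":0.6,"turn":0},{"fingers":0,"dx":-17,"dy":0,"dz":0.7,"turn":0},{"fingers":0,"dx":-16,"dy":0,"dz":0.7,"turn":0},{"fingers":0,"dx":-16,"dy":0,"dz":0.7,"turn":0},{"fingers":0,"dx":-14,"dy":0,"dz":0.6,"turn":0},{"fingers":0,"dx":-12,"dy":0,"dz":0.5,"turn":0},{"fingers":0,"dx":-11,"dy":0,"dz":0.4,"turn":0},{"fingers":0,"dx":-10,"dy":0,"dz":0.4,"turn":0},{"fingers":0,"dx":-8,"dy":0,"dz":0.3,"turn":0},{"fingers":0,"dx":-6,"dy":0,"dz":0.2,"turn":0},{"fingers":0,"dx":-5,"dy":0,"dz":0.2,"turn":0},{"fingers":0,"dx":-3,"dy":0,"dz":0.1,"turn":0},{"fingers":0,"dx":-1,"dy":0,"dz":0,"turn":0},{"fingers":0,"dx":0,"dy":0,"dz":0,"turn":0},{"fingers":0,"dx":0,"dy":0,"dz":0,"turn":0},{"fingers":0,"dx":0,"dy":0,"dz":0,"turn":0},{"fingers":0,"dx":0,"dy":0,"dz":0,"turn":0},{"fingers":0,"dx":0,"dy":0,"dz":0,"turn":0}])

```text
clock: 8.3
ee_pos: [0.4383, -0.2771, 0.0791]
ee_rot: [3.142, -0.0, 1.453]
ft_force: [0.3, -0.1, -0.7]
grip_width: 0.0003
gripper_force: 0.1
```

Run:
```python
from h import *
where()
for c in("top","side"):
    t,q=front(c,f"pics/{c}5.png"); y=np.sort(q[:,1]); print(y[:40:3].round(3), np.percentile(y,[50,99]).round(3))
    im,d=vision.camera(c)
    for o in vision.spot_point(c,"bumper")[:1]: print(c,"bumper",o["p"],torig(atz(c,o["centre"],.051+.031)).round(3))
cv2.imwrite("pics/c5.png",np.hstack([cv2.imread("pics/top5.png")[150:330,200:500],cv2.imread("pics/side5.png")[220:400,170:470]]))
```

```text
t 8.300 rig mm (x,y,h) [  -0.7 -280.2   28.5] z 0.0791 yaw err deg 0.01 rpy [ 3.142 -0.     1.453] F [ 0.35 -0.02] -0.72 w 0.0003
top t 8.300 [(np.float64(-0.28), 16), (np.float64(-0.27), 62), (np.float64(-0.24), 41), (np.float64(-0.23), 69), (np.float64(-0.22), 34), (np.float64(-0.21), 67), (np.float64(-0.2), 35), (np.float64(-0.19), 61), (np.float64(-0.18), 31)]
[-0.279 -0.276 -0.276 -0.274 -0.271 -0.27  -0.269 -0.269 -0.269 -0.269
 -0.268 -0.267 -0.266 -0.266] [-0.212 -0.176]
top bumper 0.62 [[ 0.004 -0.276  0.031]]
side t 8.450 [(np.float64(-0.3), 22), (np.float64(-0.29), 16), (np.float64(-0.22), 15), (np.float64(-0.21), 17), (np.float64(-0.2), 25), (np.float64(-0.19), 26)]
[-0.293 -0.293 -0.292 -0.292 -0.292 -0.292 -0.292 -0.291 -0.289 -0.288
 -0.288 -0.286 -0.285 -0.217] [-0.206 -0.18 ]
side bumper 0.69 [[-0.182  0.147  0.014]]
```

View pics/c5.png

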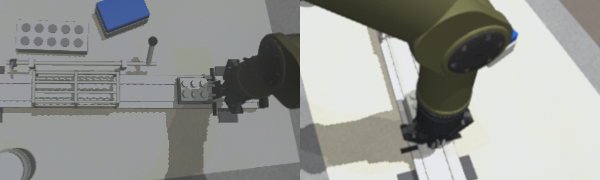

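Call:
servo_tool(motion=[{"fingers":0,"dx":0,"dy":0,"dz":0,"turn":0},{"fingers":0,"dx":0,"dy":0,"dz":0,"turn":0},{"fingers":0,"dx":0,"dy":0,"dz":0,"turn":0},{"fingers":0,"dx":0,"dy":0,"dz":0,"turn":0},{"fingers":0,"dx":0,"dy":0,"dz":0,"turn":0},{"fingers":0,"dx":0,"dy":0,"dz":0,"turn":0}])

```text
clock: 9.1
ee_pos: [0.4382, -0.2774, 0.079]
ee_rot: [3.142, -0.0, 1.453]
ft_force: [-0.2, -0.3, 0.4]
grip_width: 0.0001
gripper_force: 0.2
```

Run:
```python
from h import *
where(); t,q=front("top"); print(np.percentile(q[:,1],[10,50,99]).round(3)); print(arm.job_done())
```

```text
t 9.100 rig mm (x,y,h) [  -0.8 -280.5   28.5] z 0.079 yaw err deg -0.01 rpy [ 3.142 -0.     1.453] F [-0.19 -0.37] 0.4 w 0.0001
top t 9.100 [(np.float64(-0.28), 17), (np.float64(-0.27), 62), (np.float64(-0.24), 48), (np.float64(-0.23), 71), (np.float64(-0.22), 40), (np.float64(-0.21), 67), (np.float64(-0.2), 31), (np.float64(-0.19), 67), (np.float64(-0.18), 25)]
[-0.266 -0.215 -0.177]
the job is handed in; nothing more can be done
None
```

I pushed the lever over, caught the carrier on the open stretch, and handed the job in at about 9 s. Its bumper measured about 270 mm down the track, level with the marks, and it was resting still against the closed fingers. I could not measure the bumper's push-in directly; my simulation put it at 5–9 mm, against the 15 mm limit.

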